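# Lock a fresh detector lamp into its bayonet socket

### The arm

A 6-joint arm with a two-finger parallel gripper is mounted at the origin on the work surface. World frame = base frame: x ahead of the robot, y to its left, z up, the work surface at z = 0. Lengths are in m, angles in rad, forces in N, time in s.
With the tool pointing down it reaches from about 0.35 to 0.975 m from the base axis. Payload 4.9 kg.
Tool frame: the origin (TCP) lies at the very end of the fingers, on their centre line; the grasp point (between the pads) lies 19 mm behind it (ctrl.grip_point_offset is the distance from the TCP to the grasp point, in m); z points along the fingers, y is the line along which they close (so a half turn about z gives the same grasp; the last joint's range is limited). The gripper opens to 85 mm and grips with 20 to 120 N. Pads are 22 mm wide; open, the fingers measure 114 mm over their backs; the gripper's body (76 mm by 85 mm) begins 54 mm behind the grasp point. The pads swing forward as they close: fully open they stand 13 mm farther back than shut.
Start: joints at [-1.305, 0.053, 1.613, -0, 1.476, -0.119], TCP at [0.235, -0.579, 0.231] pointing down, gripper open.
Joint ranges: [-3.01, 3.01], [-1.01, 2.22], [0.06, 2.58], [-1.02, 4.17], [0.09, 2.62], [-3.14, 3.14]. Speed limits (rad/s): [2.57, 2.57, 3.14, 3.14, 3.14, 3.14].

### API

Orientations are given as a rotation vector (axis times angle).
In Python, from station import ctrl gives the robot as it stands.
- The arm moves only by the tool send_rows, never from a script. Its argument "rows" is a list of rows, each a list of 3 entries, a list of its own where there are three numbers: the finger opening in cm, from 0 to 8.54, then the shift along the tool's x, y, z in cm, then the turn about the tool's z in degrees. A call has 1 to 10 rows; each row shifts and turns the commanded pose from where the row before left it, along the tool's axes as they then stand; what a row does not reach is not made up. A row lasts 1/8 s, in which the tool goes at most 62.5 mm and 10.7 degrees, less where a joint would pass 70% of its speed; a pose out of reach is approached as far as the arm can. A call with a gripper value outside its range is refused whole. The fingers move at their own pace and stop on an object; "newtons" is the grip in N (left out, the last holds). Time passes only in rows, so rows that do not move let the fingers close. It gives the time, the measured TCP pose, the force, the opening and the grip force at its end, in the units of the state.
- ctrl.get_obs(): the state, without advancing time (a new reading comes with each control period).
- ctrl.get_image(name): name is "scene" or "top" or "wrist"; returns a dict with "frame" (384x512x3 uint8, red, green, blue), "range_z" (384x512 float32, m along the optical axis (not along the pixel's ray), 0 where there is no reading), "fx", "fy", "cx", "cy" (pixels), "k1" (the pictures are not rectified: a ray, as slopes to the right and down, at radius r is drawn at 1 + k1 r^2 times it, then the intrinsics apply), "cam_to_world" (4x4, takes a point from camera to world coordinates). Camera axes: x right, y down, z forward; pixel columns grow to the right and rows downward; lengths in m; the calibration is good to about 2 mm. A picture is of the moment at which its call begins.
- ctrl.finish_job(): hands the job in; it is judged then, once.
The state is a dict: "t": time; "q": joint angles; "dq": joint speeds; "effort": joint torques, N m; "tool_pos": TCP position; "tool_rot": TCP orientation; "contact_force": force on the tool from outside, world axes, zero at the start; "wrist_torque": the same for the moment, N m; "opening": finger opening in m; "grip_force": force on a finger pad.
Only numpy, scipy, OpenCV 4.12 (cv2) and the standard library are available. Lean on these libraries where they do the work, as an engineer would, in place of code of your own. Each camera call takes 0.05 s, during which the arm holds its last target. There are 200 camera calls.

### The job

Take the fresh lamp (the one with the blue grip bar) out of the rack and fit it in the bayonet socket on top of the white light-source unit: lugs into the entry slots, push it down gently against the spring, turn it clockwise until it meets its end stop, then let it come up slowly into its locking notch and let go, so that it stays locked and upright. Never force or knock the lamp against the unit, and leave the used lamp and everything else on the bench where they stand.

Things in the scene. Friction and masses are not known exactly. Their poses are not given: they have to be found in the camera images.
- lamp: Fresh lamp, 0.14 to 0.28 kg, upright: aluminium barrel 42 mm wide, 45 mm long (lowest 6 mm tapered to 34), two brass lugs, flange 50 mm wide 45 to 52 mm up, blue grip bar 52 to 86 mm up. Origin: centre of its flat underside; z up the barrel. Stands in one of the grey rack's two blind holes, origin 20 mm above the bench, rack top at 40 mm, hole 2 mm wider than the barrel. Same after half a turn
- lamp_grip (a point): Middle of the blue grip bar, 72 mm above the lamp's origin; axes as the lamp. The bar is 50 mm long along x and 24 mm thick along y, 34 mm tall, free on both sides
- lamp_lugs (a point): On the lamp's axis, at the middle height of the lugs, 24.5 mm above the lamp's origin. The two lugs stick out along the lamp's +x and -x (in line with the grip bar) to 30.5 mm from the axis; each 7 mm wide and 5 mm tall
- used_lamp: The used lamp, same shape and size, with a black grip bar: stands in the other hole of the rack, 120 mm away. To be left alone
- socket: The white light-source unit as a whole with its socket, fixed to the bench, 190 (x) x 154 (y) mm and 104 mm tall, blue display on its -x side. Origin: under its centre, straight below the socket_mouth point; same axes. More than 45 N of contact from the lamp (all contacts summed) damages it: turning takes up to 0.15 Nm of rubbing, 0.3 Nm at the end stop is plenty, 0.45 Nm too much
- socket_mouth (a point): Centre of the top face of the steel bayonet collar (74 mm across, 104 mm above the bench, 4 mm above the unit's cover). z up; x along the two entry slots, marked by red bars on the cover. Bore 44.6 mm wide, slots 11 mm wide: about 1 mm of room around the barrel and 2 mm on each side of a lug. A lug starts into its slot when the lamp's origin is 22 mm below this point
- socket_spring (a point): 20 mm below the mouth, on the axis: where the lamp's underside first meets the spring plunger. It pushes up with 4 N here and 0.25 N more per mm, and drags at 30 N per m/s. 19 mm further down (39 mm below the mouth) the lugs are under the ridge and the lamp can turn; 23 mm further down the plunger bottoms hard
- socket_seat (a point): 33 mm below the mouth, on the axis: where the lamp's origin is once locked. It locks by turning clockwise seen from above (a wall stops the other way). The notch is hidden, 48 to 76 degrees from the entry, different in each unit, 10 mm wide, with a solid end stop just past it: against the stop the lug is 3 degrees past the notch's middle. Short of the notch a ridge holds the lamp 6 mm too low
- bottle_a: Glass bottle with blue cap, 72 mm wide, 150 mm tall, loose, at the far side of the bench. Origin under its centre
- bottle_b: Glass bottle with blue cap and paper label, 72 mm wide, 150 mm tall, loose, at the far side of the bench. Origin under its centre
- amber_jar: Amber jar, 56 mm wide, 75 mm tall, loose, on the robot's right. Origin under its centre
- beaker: Open glass beaker, 64 mm wide, 80 mm tall, loose, on the robot's left. Origin under its centre
- vial_tray: Blue vial tray 90 x 150 mm, 47 mm tall with its vials, loose, at the far side. Origin under its centre
- screwdriver: Screwdriver with red handle lying on the bench on the robot's left, about 200 mm long, loose. Origin under its middle, x along it
Not all that is in view belongs to the job. Leave any pink or red look-alike of the lamp alone.

How it is judged:
On the way, in this order (a step that is already met when the one before it is completed fails the run):
1. the fresh lamp is lifted clear of the rack (height (world z) of lamp above 0.06 m), for 0.1 s.
2. its lugs are pushed down through the entry slots to under the ridge (z of lamp in the frame of socket_mouth below -0.0375 m and horizontal distance between lamp and socket_mouth below 0.005 m and angle between the x axis of lamp and the x axis of socket_mouth, either way round below 0.3 rad), for 0.05 s.
3. held down, it is turned clockwise as far as the notch (z of lamp in the frame of socket_mouth below -0.036 m and angle between the x axis of lamp and the x axis of socket_mouth, either way round above 0.7 rad), for 0.05 s.
At the end, for the whole second after the job is handed in: Released and at rest with its lugs up in the notch: lamp underside 30.5 to 35.2 mm below the collar's face, within 4 mm of its axis, turned over 40 degrees from the entry slots, upright within 5 degrees; used lamp still standing in its rack hole (moved under 12 mm) (z of lamp in the frame of socket_mouth between -0.0352 and -0.0305 m and horizontal distance between lamp and socket_mouth below 0.004 m and angle between the x axis of lamp and the x axis of socket_mouth, either way round above 0.7 rad and angle between lamp's own z axis and vertical below 0.09 rad and linear speed of lamp below 0.02 m/s and angular speed of lamp below 0.2 rad/s and distance of used_lamp from where it was at the start of the episode below 0.012 m and angle between used_lamp's own z axis and vertical below 0.2 rad); the robot touches nothing.
It fails at once if the fresh lamp is forced or knocked against the light-source unit with more than 45 N (contact force between lamp and socket above 45 N).
It fails at once if the used lamp is disturbed (moved more than 15 mm) (distance of used_lamp from where it was at the start of the episode above 0.015 m).
It fails at once if a bottle, the jar, the beaker, the screwdriver or the vial tray is pushed more than 30 mm (distance of any of bottle_a, bottle_b, amber_jar, beaker, vial_tray, screwdriver from where it was at the start of the episode above 0.03 m).
It also fails if it takes over 72 s, if anything falls off the work surface, if the arm or the gripper's body presses on something with over 40 N, if the wrist force passes 120 N, or if a joint passes its speed limit or range.

## Working session

There is one attempt and no reset: what is moved stays moved. The work goes in short steps, Python scripts to look and compute and a tool call to move; the robot and the scene stay as the last step left them, time stands still between calls to the robot, and variables do not carry over. Pictures are saved under pics/ and viewed, at most 10 in all, crops included, and the job is handed in when it is done.

Besides the shell and the picture viewer there is one more tool, called after "Emit:" by a JSON object that holds its "api" and its "payload". send_rows: Moves the arm, as the interface text tells. Its arguments: {"type":"object","properties":{"rows":{"type":"array","items":{"type":"array"}},"newtons":{"type":"number"}},"required":["rows"]}

```bash
ls; mkdir -p pics; cat > h.py <<'E'
import numpy as np, cv2
from scipy.spatial.transform import Rotation as R
from station import ctrl
def snap(name,fn):
    d=ctrl.get_image(name); np.savez('%s.npz'%fn,**d)
    cv2.imwrite('pics/%s.png'%fn,d['frame'][...,::-1]); return d
def load(fn): return dict(np.load('%s.npz'%fn))
def cloud(d):
    z=d['range_z']; H,W=z.shape
    K=np.array([[d['fx'],0,d['cx']],[0,d['fy'],d['cy']],[0,0,1]],float)
    v,u=np.mgrid[:H,:W]; p=np.stack([u,v],-1).reshape(-1,1,2).astype(float)
    n=cv2.undistortPoints(p,K,np.array([float(d['k1']),0,0,0])).reshape(H,W,2)
    P=np.dstack([n*z[...,None],z]); T=d['cam_to_world']
    return P@T[:3,:3].T+T[:3,3]
E
python3 - <<'E'
from h import *
a=snap('scene','scene0'); b=snap('top','top0')
o=ctrl.get_obs(); print(o)
im=np.hstack([a['frame'],b['frame']])[...,::-1]
cv2.imwrite('pics/top0b.png',cv2.resize(b['frame'][...,::-1],(800,600),interpolation=cv2.INTER_CUBIC))
E
```

```text
pics
{'t': 0.1, 'q': array([-1.30499442e+00,  5.33203198e-02,  1.61418661e+00, -5.13728101e-06,
        1.47598716e+00, -1.19032045e-01]), 'dq': array([-9.52316376e-04, -1.63289648e-03, -2.73776069e-03,  1.28049767e-03,
        2.17670045e-03, -3.85330678e-05]), 'effort': array([ 1.52728494e-04, -3.94905818e+01, -3.71363032e+01, -1.74564484e-04,
        3.87080392e-03, -5.09982627e-06]), 'tool_pos': array([ 0.23445714, -0.57873895,  0.2301498 ]), 'tool_rot': array([-3.08175314e+00, -6.00410678e-01,  2.26861392e-04]), 'contact_force': array([-0.79689128, -0.12157689, -0.25119469]), 'wrist_torque': array([-0.02500573, -0.01435477,  0.00070264]), 'grip_force': 0.0, 'opening': 0.08506951979367451}
```

View pics/top0b.png

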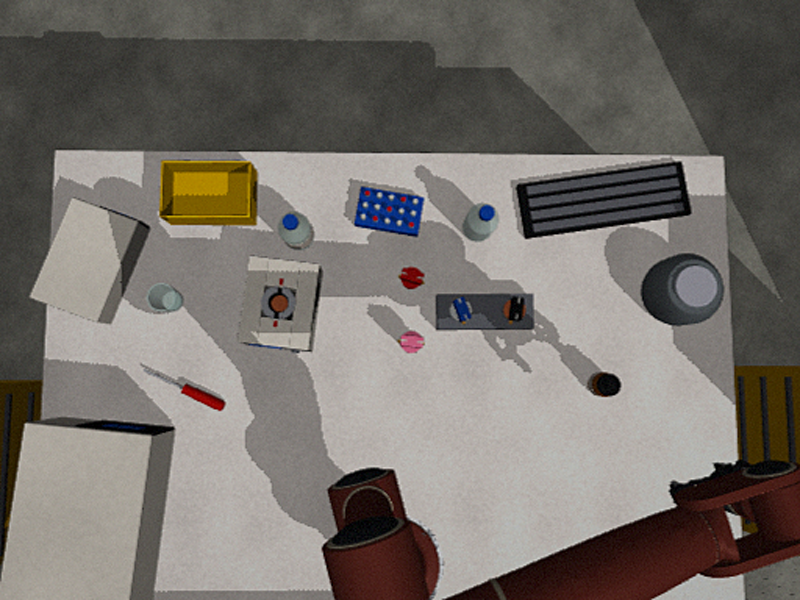

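View pics/scene0.png

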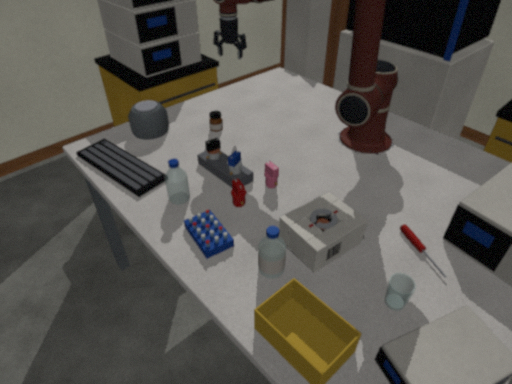

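The top view (800x600) shows these candidates: the blue-bar lamp in the rack at (461,308), the black-bar used lamp at (516,308), and a red (411,278) and a pink (411,342) look-alike. By the description I choose the blue one at (461,308). The socket is at (279,303), with red bars at (281,281) and (276,325).

```bash
python3 - <<'E'
from h import *
d=load('top0'); C=cloud(d); s=512/800
f=d['frame'].astype(int)
for n,(u,v) in dict(blue=(461,308),black=(516,308),red=(411,278),pink=(411,342),sock=(279,303),bar1=(281,281),bar2=(276,325),btlA=(291,220),btlB=(487,212),tray=(390,211),jar=(604,384),beaker=(165,297)).items():
    print(n,C[int(v*s),int(u*s)].round(4))
r,g,b=f[...,0],f[...,1],f[...,2]
sub=np.zeros(r.shape,bool); sub[180:215,280:320]=1
m=sub&(b>r+40)&(b>g+25)&(C[...,2]>0.08); P=C[m]; print('blue',m.sum(),P.mean(0),np.median(P[:,2]))
q=P[:,:2]-P[:,:2].mean(0); print(cv2.minAreaRect(P[:,:2].astype(np.float32)*1000)); w,V=np.linalg.eigh(q.T@q); print(V[:,1],np.degrees(np.arctan2(V[1,1],V[0,1])))
sub[:]=0; sub[160:230,150:210]=1
m=sub&(r>g+50)&(r>b+50)&(abs(C[...,2]-.1)<.006)
n,l,st,c=cv2.connectedComponentsWithStats(m.astype(np.uint8)); 
for i in range(1,n):
    if st[i,4]>3: print('red',st[i,4],c[i]/s,C[l==i].mean(0))
m=sub&(abs(C[...,2]-.102)<.006); print('unit',cv2.minAreaRect(C[m][:,:2].astype(np.float32)*1000),np.median(C[m][:,2]))
I=d['frame'][155:235,140:340,::-1]
cv2.imwrite('pics/crop1.png',cv2.resize(I,(800,320),interpolation=cv2.INTER_CUBIC))
E
```

```text
blue [0.4419 0.0181 1.4866]
black [ 0.5717 -0.2679  0.1048]
red [ 0.6417 -0.0406  0.091 ]
pink [ 0.5008 -0.0404  0.0882]
sock [0.5865 0.2509 0.0839]
bar1 [0.6326 0.2456 0.1009]
bar2 [0.5335 0.2532 0.1055]
btlA [0.7563 0.2168 0.1488]
btlB [ 0.7743 -0.1981  0.1529]
tray [0.8026 0.0073 0.0346]
jar [ 0.4087 -0.4653  0.0741]
beaker [0.6049 0.527  0.0052]
blue 97 [ 0.56654868 -0.14484219  0.14815263] 0.1064035561742569
((520.5992431640625, -66.65919494628906), (48.62023162841797, 226.1873016357422), 30.755708694458008)
[-0.62824228  0.77801776] 128.92055962472006
red 8 [280.46875 280.46875] [0.63069275 0.24366307 0.10200661]
red 7 [274.33035714 322.99107143] [0.53802652 0.25523688 0.10232197]
unit ((584.0616455078125, 247.99801635742188), (155.30506896972656, 189.7445068359375), 83.29530334472656) 0.10124053071445949
```

View pics/crop1.png

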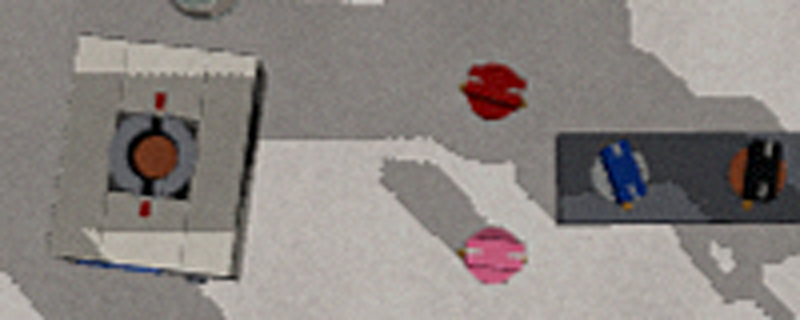

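Crop: the blue-bar lamp is centred at (622,172) with its bar running from (612,142) to (632,200), yaw about +19°. It sits in the rack's left hole, and the black used lamp is at (765,170). The choice is confirmed. Next I plan a look from above with the wrist camera.

```bash
cat >> h.py <<'E'
def plan(pos,yaw,o=None):
    """yaw: direction (deg) of tool x in world; shift in tool axes (cm), then turn deg about tool z"""
    o=o or ctrl.get_obs(); Rm=R.from_rotvec(o['tool_rot']).as_matrix()
    sh=Rm.T@(np.array(pos)-o['tool_pos'])*100
    cur=np.degrees(np.arctan2(Rm[1,0],Rm[0,0]))
    turn=-((yaw-cur+90)%180-90)
    print('pos',o['tool_pos'].round(4),'yaw',cur.round(2),'tilt',np.degrees(np.arccos(-Rm[2,2])).round(2),'shift cm',sh.round(2),'turn',round(turn,2),'q6',o['q'][5].round(3),'t',o['t'])
E
python3 - <<'E'
from h import *
plan((0.52,-0.15,0.27),19)
d=ctrl.get_image('wrist'); T=d['cam_to_world']; o=ctrl.get_obs(); Rm=R.from_rotvec(o['tool_rot']).as_matrix()
print(Rm.T@(T[:3,3]-o['tool_pos'])); print(Rm.T@T[:3,:3]); print(Rm,d['fx'])
E
```

```text
pos [ 0.2345 -0.5787  0.2301] yaw 22.05 tilt 0.11 shift cm [ 42.56 -29.03  -3.92] turn 3.05 q6 -0.119 t 0.1
[ 0.07501033 -0.00125289 -0.14202089]
[[-1.16100980e-03 -9.55800985e-01 -2.94012126e-01]
 [ 9.99999251e-01 -9.95620414e-04 -7.12194968e-04]
 [ 3.87992177e-04 -2.94012732e-01  9.55801424e-01]]
[[ 9.26889079e-01  3.75335133e-01 -4.17578695e-04]
 [ 3.75335321e-01 -9.26887861e-01  1.51341090e-03]
 [ 1.80987655e-04 -1.55949606e-03 -9.99998768e-01]] 343.932654722986
```

Emit:
{"api": "send_rows", "payload": {"rows": [[8.5,[4.63,-2.75,-0.2],0],[8.5,[4.63,-2.75,-0.2],0],[8.5,[4.63,-2.75,-0.2],0],[8.5,[4.63,-2.75,-0.2],0],[8.5,[4.63,-2.75,-0.2],0],[8.5,[4.63,-2.75,-0.2],0],[8.5,[4.63,-2.75,-0.2],0],[8.5,[4.63,-2.75,-0.2],0],[8.5,[4.63,-2.75,-0.2],0],[8.5,[4.63,-2.75,-0.2],0]]}}

```text
t: 1.4
tool_pos: [0.5612, -0.149, 0.2511]
tool_rot: [3.084, 0.601, -0.0]
contact_force: [-0.1, -0.4, 0.5]
opening: 0.0849
grip_force: 0.0
```

Emit:
{"api": "send_rows", "payload": {"rows": [[8.5,[0,0,0],-10],[8.5,[0,0,0],-10],[8.5,[0,0,0],-10],[8.5,[0,0,0],-10],[8.5,[0,0,0],-10],[8.5,[0,0,0],-10],[8.5,[0,0,0],-10],[8.5,[0,0,0],-10],[8.5,[0,0,0],-10],[8.5,[0,0,0],-10]]}}

```text
t: 2.65
tool_pos: [0.5603, -0.1505, 0.2508]
tool_rot: [-1.514, -2.752, 0.0]
contact_force: [-0.1, -0.9, 0.6]
opening: 0.0854
grip_force: 0.0
```

```bash
python3 - <<'E'
from h import *
plan((0.57,-0.15,0.25),19)
E
```

```text
pos [ 0.5603 -0.1505  0.2508] yaw 122.38 tilt 0.05 shift cm [-0.48  0.85  0.08] turn -76.62 q6 -0.956 t 2.65
```

Emit:
{"api": "send_rows", "payload": {"rows": [[8.5,[0,0,0],-10],[8.5,[0,0,0],-10],[8.5,[0,0,0],-10],[8.5,[0,0,0],-10],[8.5,[0,0,0],-10],[8.5,[0,0,0],-10],[8.5,[0,0,0],-10],[8.5,[0,0,0],-6.6],[8.5,[0,0,0],0]]}}

```text
t: 3.78
tool_pos: [0.5603, -0.1505, 0.2509]
tool_rot: [0.507, -3.1, -0.001]
contact_force: [0.0, 0.9, 0.4]
opening: 0.0848
grip_force: 0.0
```

```bash
python3 - <<'E'
from h import *
d=snap('wrist','w1'); C=cloud(d); f=d['frame'].astype(int); r,g,b=f[...,0],f[...,1],f[...,2]
plan((0.57,-0.15,0.25),19)
m=(b>r+40)&(b>g+25)&(abs(C[...,2]-.106)<.004); P=C[m]
print(m.sum(),np.median(P[:,2]),cv2.minAreaRect(P[:,:2].astype(np.float32)*1000), P.mean(0))
cv2.imwrite('pics/w1b.png',cv2.resize(d['frame'][...,::-1],(800,600),interpolation=cv2.INTER_CUBIC))
E
```

```text
pos [ 0.5604 -0.1505  0.251 ] yaw -161.47 tilt 0.03 shift cm [-0.93 -0.26  0.1 ] turn -0.47 q6 -2.285 t 3.825
1357 0.10532871097572272 ((569.5928344726562, -150.5576934814453), (49.96073913574219, 23.77077865600586), 20.51985740661621) [ 0.56871958 -0.150786    0.10532524]
```

View pics/w1b.png

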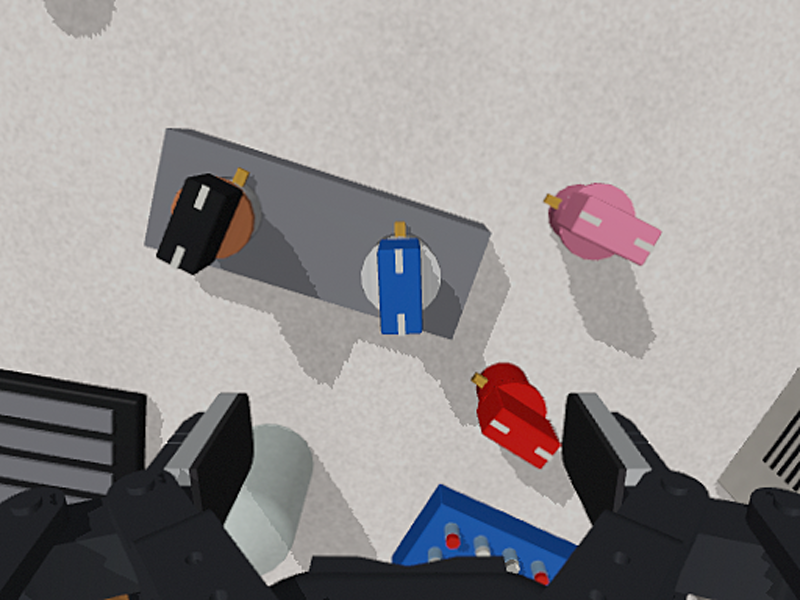

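Wrist view: the blue bar is centred at (400,286) in the rack, with the used lamp to its left at (200,220). The fit gives (0.5696, -0.1506) with yaw 20.5°. I'll align, then measure again.

Emit:
{"api": "send_rows", "payload": {"rows": [[8.5,[0,0,0],-2],[8.5,[-0.87,-0.33,2.0],0],[8.5,[0,0,3],0],[8.5,[0,0,0],0]]}}

```text
t: 4.32
tool_pos: [0.5679, -0.1497, 0.1966]
tool_rot: [0.561, -3.084, -0.007]
contact_force: [-0.1, -0.2, -0.4]
opening: 0.0849
grip_force: 0.0
```

```bash
cat >> h.py <<'E'
def blue(d,z0=.1055):
    C=cloud(d); f=d['frame'].astype(int); r,g,b=f[...,0],f[...,1],f[...,2]
    m=(b>r+40)&(b>g+25)&(abs(C[...,2]-z0)<.003); P=C[m]
    n,l,st,c=cv2.connectedComponentsWithStats(m.astype(np.uint8)); i=1+st[1:,4].argmax(); P=C[l==i]
    print(len(P),'z',np.median(P[:,2]),cv2.minAreaRect(P[:,:2].astype(np.float32)*1000)); return P
E
python3 - <<'E'
from h import *
d=snap('wrist','w2'); blue(d)
plan((0.5696,-0.1506,0.077),20.5)
E
```

```text
2026 z 0.10535335403371315 ((569.5112915039062, -150.54348754882812), (49.816139221191406, 23.57509994506836), 19.763731002807617)
pos [ 0.569  -0.1501  0.1989] yaw -159.36 tilt 0.24 shift cm [-0.08 -0.1  12.19] turn 0.14 q6 -2.315 t 4.375
```

Emit:
{"api": "send_rows", "payload": {"rows": [[8.5,[-0.05,-0.03,3],0.5],[8.5,[0,0,3],0],[8.5,[0,0,3],0],[8.5,[0,0,2],0],[8.5,[0,0,1.1],0],[8.5,[0,0,0],0],[8.5,[0,0,0],0]]}}

```text
t: 5.25
tool_pos: [0.5713, -0.1511, 0.0817]
tool_rot: [-0.549, 3.091, -0.002]
contact_force: [0.4, 0.4, 0.9]
opening: 0.0847
grip_force: 0.0
```

```bash
python3 - <<'E'
from h import *
plan((0.5696,-0.1506,0.077),20); print(ctrl.get_obs()['contact_force'])
E
```

```text
pos [ 0.5713 -0.1511  0.0817] yaw -159.85 tilt 0.13 shift cm [0.15 0.1  0.47] turn 0.15 q6 -2.307 t 5.25
[0.43416877 0.44974997 0.87709353]
```

Emit:
{"api": "send_rows", "payload": {"newtons": 40, "rows": [[8.5,[0.15,0.1,0.4],0],[8.5,[0,0,0],0],[5,[0,0,0],0],[4,[0,0,0],0],[3,[0,0,0],0],[2.4,[0,0,0],0],[2.0,[0,0,0],0],[1.8,[0,0,0],0],[1.8,[0,0,0],0],[1.8,[0,0,0],0]]}}

```text
t: 6.5
tool_pos: [0.5688, -0.1505, 0.0764]
tool_rot: [-0.549, 3.093, -0.001]
contact_force: [1.1, -2.3, 0.6]
opening: 0.0233
grip_force: 40.4
```

```bash
python3 - <<'E'
from h import *
plan((0.5696,-0.1506,0.077),20); o=ctrl.get_obs(); print(o['contact_force'],o['wrist_torque'],o['opening'],o['grip_force'])
E
```

```text
pos [ 0.5688 -0.1505  0.0764] yaw -159.85 tilt 0.03 shift cm [-0.07 -0.04 -0.06] turn 0.15 q6 -2.307 t 6.5
[ 1.11142014 -2.26039331  0.55119884] [-0.34185966 -0.10412984  0.05649659] 0.023253372752286148 40.384095311164856
```

Emit:
{"api": "send_rows", "payload": {"newtons": 60, "rows": [[1.8,[0,0,-0.5],0],[1.8,[0,0,-1.2],0],[1.8,[0,0,-1.2],0],[1.8,[0,0,-2],0],[1.8,[0,0,-3],0],[1.8,[0,0,-3],0],[1.8,[0,0,-3],0],[1.8,[0,0,-3],0],[1.8,[0,0,-1],0],[1.8,[0,0,0],0]]}}

```text
t: 7.75
tool_pos: [0.5688, -0.1503, 0.2563]
tool_rot: [-0.549, 3.092, -0.001]
contact_force: [-0.0, 0.4, -2.2]
opening: 0.0231
grip_force: 60.8
```

Emit:
{"api": "send_rows", "payload": {"rows": [[1.8,[0,0,0],9],[1.8,[0,0,0],9],[1.8,[0,0,0],9],[1.8,[0,0,0],0]]}}

```text
t: 8.25
tool_pos: [0.5678, -0.1499, 0.2533]
tool_rot: [-0.185, -3.133, -0.002]
contact_force: [0.4, 0.4, -2.4]
opening: 0.023
grip_force: 60.7
```

```bash
python3 - <<'E'
from h import *
plan((0.673,0.238,0.255),-7); o=ctrl.get_obs(); print(o['contact_force'],o['wrist_torque'],o['opening'],o['grip_force'])
E
```

```text
pos [ 0.5678 -0.1499  0.2533] yaw 173.25 tilt 0.2 shift cm [-5.89 39.76 -0.15] turn 0.25 q6 -1.838 t 8.25
[ 0.42179246  0.43264414 -2.36281509] [ 0.06365095 -0.00493041  0.01504344] 0.02301526969153738 60.673441886901855
```

Emit:
{"api": "send_rows", "payload": {"rows": [[1.8,[-0.3,2,0],0],[1.8,[-0.6,4.4,0],0],[1.8,[-0.7,5,0],0],[1.8,[-0.7,5,0],0],[1.8,[-0.7,5,0],0],[1.8,[-0.7,5,-0.1],0],[1.8,[-0.7,5,0],0],[1.8,[-0.7,4.4,0],0],[1.8,[-0.7,4,0],0],[1.8,[0,0,0],0]]}}

```text
t: 9.5
tool_pos: [0.673, 0.2418, 0.2551]
tool_rot: [-0.178, -3.135, -0.001]
contact_force: [-0.3, -0.1, -2.4]
opening: 0.0231
grip_force: 60.7
```

```bash
python3 - <<'E'
from h import *
d=snap('wrist','w3'); C=cloud(d)
plan((0.673,0.238,0.255),-7)
f=d['frame'].astype(int); r,g,b=f[...,0],f[...,1],f[...,2]
m=(r>g+50)&(r>b+50)&(abs(C[...,2]-.1)<.006)
n,l,st,c=cv2.connectedComponentsWithStats(m.astype(np.uint8))
for i in range(1,n):
    if st[i,4]>30: print('red',st[i,4],c[i],C[l==i].mean(0),cv2.minAreaRect(C[l==i][:,:2].astype(np.float32)*1000))
cv2.imwrite('pics/w3b.png',cv2.resize(d['frame'][...,::-1],(800,600),interpolation=cv2.INTER_CUBIC))
E
```

```text
pos [0.673  0.24   0.2552] yaw 173.38 tilt 0.1 shift cm [-0.02 -0.2   0.02] turn 0.38 q6 -1.217 t 9.55
red 159 [256.50943396   7.50943396] [0.53771279 0.25531159 0.10067048] ((537.70166015625, 255.28860473632812), (7.104476451873779, 11.549599647521973), 83.40499877929688)
red 165 [256.46060606 123.92121212] [0.627833   0.24460424 0.1004365 ] ((627.9806518554688, 244.5973663330078), (7.723057270050049, 13.692700386047363), 83.44570922851562)
```

View pics/w3b.png

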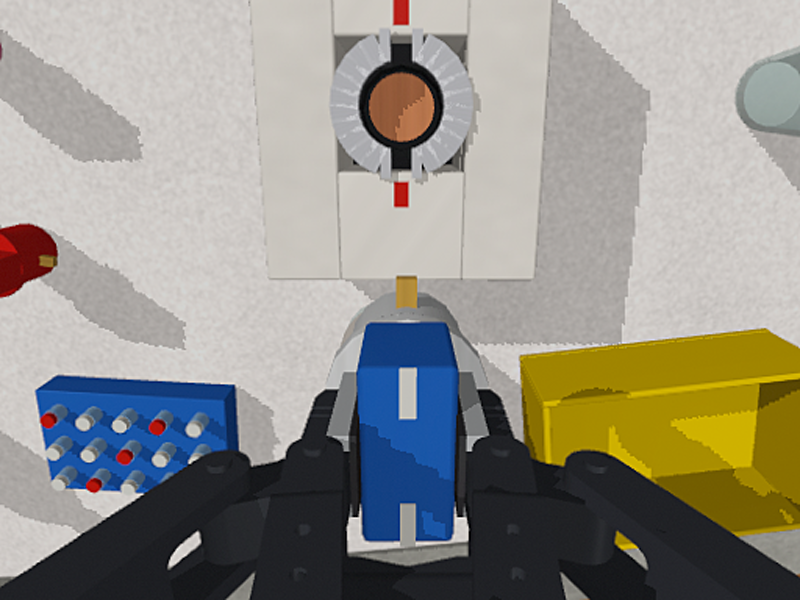

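Wrist view: the collar is centred at (401,105) with its slots vertical, the red bars are at (401,10) and (401,194), and the held lamp's bar is square in the gripper at (408,430), its lug at (406,292). Next I fit the collar and the held lamp precisely.

```bash
python3 - <<'E'
from h import *
from scipy.optimize import least_squares
d=load('w3'); C=cloud(d); o=ctrl.get_obs(); Rm=R.from_rotvec(o['tool_rot']).as_matrix()
v,u=np.mgrid[:384,:512]
reg=(u>205)&(u<310)&(v<125)&(v>12)
m=reg&(abs(C[...,2]-.104)<.0022)
print(m.sum(),np.median(C[m][:,2]),np.median(C[reg&(abs(C[...,2]-.0995)<.0018)][:,2]))
P=C[m][:,:2]; c0=np.median(P,0)
# edges: for angular bins, outer and inner radii
def edges(c,inner):
    a=np.arctan2(*(P-c).T[::-1]); rr=np.linalg.norm(P-c,axis=1); out=[]
    for k in np.linspace(-np.pi,np.pi,73)[:-1]:
        s=(abs(a-k)<.05)&(rr<.039)
        if s.sum()>4: i=np.where(s)[0]; j=i[rr[i].argmin() if inner else rr[i].argmax()]; out.append(P[j])
    return np.array(out)
for inner in (0,1):
    c=np.array([.583,.2495]); r0=.023 if inner else .037
    for _ in range(4):
        E=edges(c,inner); s=least_squares(lambda p:np.hypot(E[:,0]-p[0],E[:,1]-p[1])-p[2],[*c,r0],loss='soft_l1',f_scale=.0007); c=s.x[:2]
    print('inner' if inner else 'outer',s.x,len(E))
# unit cover rectangle edges on y, red bar line
f=d['frame'].astype(int); r,g,b=f[...,0],f[...,1],f[...,2]
mb=(b>r+40)&(b>g+25)&(C[...,2]>.2); zz=C[mb][:,2]; print('blue z',np.percentile(zz,[5,50,90,98]))
mt=mb&(abs(C[...,2]-np.percentile(zz,70))<.003); Q=C[mt]; 
rc=cv2.minAreaRect(Q[:,:2].astype(np.float32)*1000); print('bar',rc,np.median(Q[:,2]))
print('bar centre minus TCP, tool axes mm',(Rm.T@(np.array([rc[0][0]/1000,rc[0][1]/1000,o['tool_pos'][2]])-o['tool_pos'])*1000).round(2))
# brass lug
ml=(r>g+25)&(g>b+25)&(u>240)&(u<280)&(v>170)&(v<205)&(C[...,2]>.15); L=C[ml]; rl=cv2.minAreaRect(L[:,:2].astype(np.float32)*1000);print('lug',ml.sum(),np.median(L[:,2]),rl)
E
```

```text
3891 0.10363009881019247 0.09949128499550297
outer [0.58210582 0.24985339 0.03728433] 67
inner [0.58248314 0.24986968 0.02256649] 66
blue z [0.26214791 0.28381714 0.28468645 0.28525424]
bar ((673.3051147460938, 242.73146057128906), (24.02194595336914, 49.98154830932617), 83.0392837524414) 0.28397997672158937
bar centre minus TCP, tool axes mm [ 0.02  2.71 -0.  ]
lug 254 0.22506365243457835 ((626.0865478515625, 248.0845489501953), (6.321154594421387, 54.718727111816406), 83.3011474609375)
```

```bash
cat >> h.py <<'E'
from scipy.optimize import least_squares
def fit(d,box,zl):
    C=cloud(d); f=d['frame'].astype(int); r,g,b=f[...,0],f[...,1],f[...,2]; v,u=np.mgrid[:384,:512]
    reg=(u>box[0])&(u<box[1])&(v<box[3])&(v>box[2]); P=C[reg&(abs(C[...,2]-.104)<.0022)][:,:2]; cs=[]
    for r0 in (.037,.0225):
        c=np.array([.5823,.2499])
        for _ in range(4):
            a=np.arctan2(*(P-c).T[::-1]); rr=np.linalg.norm(P-c,axis=1); E=[]
            for k in np.linspace(-np.pi,np.pi,73)[:-1]:
                i=np.where((abs(a-k)<.05)&(rr<.039))[0]
                if len(i)>4: E.append(P[i[rr[i].argmin() if r0<.03 else rr[i].argmax()]])
            E=np.array(E); s=least_squares(lambda p:np.hypot(E[:,0]-p[0],E[:,1]-p[1])-p[2],[*c,r0],loss='soft_l1',f_scale=.0007); c=s.x[:2]
        cs.append(c)
    mb=(b>r+40)&(b>g+25)&(abs(C[...,2]-zl)<.003)&(abs(u-256)<60)
    rc=cv2.minAreaRect(C[mb][:,:2].astype(np.float32)*1000)
    return np.r_[cs[0],cs[1],np.array(rc[0])/1000,rc[2]]
E
python3 - <<'E'
from h import *
A=[]
for i in range(5):
    d=ctrl.get_image('wrist'); o=ctrl.get_obs(); x=fit(d,(205,310,12,125),.284); A.append(np.r_[x,o['tool_pos']]); print(A[-1].round(4), d['cam_to_world'][:3,3].round(4))
m=np.mean(A,0); s=(m[:2]+m[2:4])/2; print('socket',s,'delta world',s-m[4:6])
Rm=R.from_rotvec(o['tool_rot']).as_matrix(); dd=np.r_[s-m[4:6],0]; print('tool cm',Rm.T@dd*100); plan((.6,.2,.2),-7)
E
```

```text
[ 0.582   0.2499  0.5825  0.2498  0.6733  0.2411 83.2281  0.6731  0.2388
  0.2554] [0.5989 0.25   0.3975]
[ 0.5821  0.2499  0.5825  0.2499  0.6733  0.2398 82.7259  0.6732  0.238
  0.2557] [0.599  0.2489 0.3977]
[ 0.5821  0.2499  0.5826  0.2498  0.6735  0.2389 82.5596  0.6733  0.2375
  0.256 ] [0.5991 0.2482 0.398 ]
[ 0.5821  0.2499  0.5825  0.2499  0.6735  0.2385 82.8227  0.6735  0.2372
  0.2562] [0.5992 0.2477 0.3982]
[ 0.5822  0.2499  0.5825  0.2499  0.6741  0.238  82.4373  0.6736  0.2371
  0.2563] [0.5993 0.2474 0.3984]
socket [0.58230973 0.24987959] delta world [-0.09122514  0.01060985]
tool cm [ 9.18390747e+00 -4.22661519e-02  1.01888641e-03]
pos [0.6736 0.2371 0.2563] yaw 173.1 tilt 0.01 shift cm [ 6.86 -4.56  5.64] turn 0.1 q6 -1.216 t 9.8
```

Emit:
{"api": "send_rows", "payload": {"rows": [[1.8,[1.5,0.02,0],-0.3],[1.8,[2.5,0.03,0],0],[1.8,[2.5,0.03,1],0],[1.8,[1.75,0.03,2],0],[1.8,[1,0,2],0],[1.8,[0,0,2],0],[1.8,[0,0,0.6],0],[1.8,[0,0,0],0],[1.8,[0,0,0],0],[1.8,[0,0,0],0]]}}

```text
t: 11.05
tool_pos: [0.5827, 0.2497, 0.1814]
tool_rot: [0.18, 3.135, 0.001]
contact_force: [0.7, 0.1, -2.7]
opening: 0.0235
grip_force: 60.7
```

```bash
python3 - <<'E'
from h import *
d=snap('wrist','w4');plan((.582,.249,.162),-6.6); o=ctrl.get_obs(); print(o['contact_force'],o['wrist_torque'])
d=snap('scene','scene4')
E
python3 - <<'E'
import cv2
a=cv2.imread('pics/w4.png'); b=cv2.imread('pics/scene4.png')[170:280,260:380]
b=cv2.resize(b,(419,384),interpolation=cv2.INTER_CUBIC); cv2.imwrite('pics/c4.png',cv2.resize(cv2.hconcat([a,b]),(800,330)))
E
```

```text
pos [0.5825 0.2498 0.1812] yaw 173.44 tilt 0.08 shift cm [ 0.05 -0.09  1.92] turn 0.04 q6 -1.169 t 11.1
[-0.21733507 -0.54331751 -2.48174359] [ 0.04805424 -0.01787494 -0.01353518]
```

View pics/c4.png

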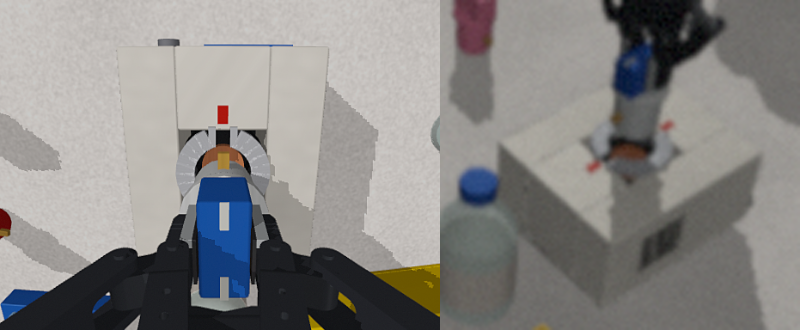

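The lug at (223,160) lines up with the slot at (223,135) and the red bar at (223,115), and the lamp hangs upright over the bore. One numeric check at this pose before going down.

```bash
python3 - <<'E'
from h import *
d=ctrl.get_image('wrist'); C=cloud(d); o=ctrl.get_obs(); v,u=np.mgrid[:384,:512]
f=d['frame'].astype(int); r,g,b=f[...,0],f[...,1],f[...,2]
P=C[(abs(C[...,2]-.104)<.0022)&(abs(u-258)<70)&(v<240)][:,:2]; c=np.array([.5823,.2499])
for _ in range(4):
    a=np.arctan2(*(P-c).T[::-1]); rr=np.linalg.norm(P-c,axis=1); E=[]
    for k in np.linspace(-np.pi,np.pi,73)[:-1]:
        i=np.where((abs(a-k)<.05)&(rr<.039))[0]
        if len(i)>4 and rr[i].max()>.0355: E.append(P[i[rr[i].argmax()]])
    E=np.array(E); s=least_squares(lambda p:np.hypot(E[:,0]-p[0],E[:,1]-p[1])-.0372,c,loss='soft_l1',f_scale=.0007); c=s.x
print('collar',c,len(E))
mb=(b>r+40)&(b>g+25)&(abs(C[...,2]-(o['tool_pos'][2]+.0289))<.003)&(abs(u-256)<60); print('bar',cv2.minAreaRect(C[mb][:,:2].astype(np.float32)*1000))
L=C[(r>g+25)&(g>b+25)&(abs(u-258)<15)&(abs(C[...,2]-.152)<.004)]; print('lug',len(L),cv2.minAreaRect(L[:,:2].astype(np.float32)*1000),np.median(L[:,2]))
plan((.582,.249,.162),-6.6)
E
```

```text
collar [0.58204677 0.24986997] 45
bar ((582.7998046875, 250.7360382080078), (23.94078826904297, 50.54602813720703), 83.23392486572266)
lug 262 ((557.527099609375, 253.17141723632812), (6.795548915863037, 10.709087371826172), 83.39460754394531) 0.1508991538111633
pos [0.5823 0.2497 0.1808] yaw 173.45 tilt 0.05 shift cm [ 0.02 -0.08  1.88] turn 0.05 q6 -1.169 t 11.2
```

Emit:
{"api": "send_rows", "payload": {"rows": [[1.8,[0.03,-0.07,0.8],0],[1.8,[0,0,0.7],0],[1.8,[0,0,0.3],0],[1.8,[0,0,0.3],0],[1.8,[0,0,0.3],0],[1.8,[0,0,0.3],0],[1.8,[0,0,0],0],[1.8,[0,0,0],0]]}}

```text
t: 12.2
tool_pos: [0.5817, 0.249, 0.1535]
tool_rot: [0.179, 3.136, 0.0]
contact_force: [-0.1, 0.2, -1.5]
opening: 0.0231
grip_force: 60.7
```

```bash
python3 - <<'E'
from h import *
plan((.582,.249,.142),-6.6); o=ctrl.get_obs(); print(o['contact_force'],o['wrist_torque'])
E
```

```text
pos [0.5817 0.249  0.1535] yaw 173.45 tilt 0.02 shift cm [-0.03 -0.    1.15] turn 0.05 q6 -1.169 t 12.2
[-0.12580553  0.22270663 -1.47064067] [-0.03443561 -0.01320238  0.00587854]
```

The barrel is in the bore with no contact force, so I continue down.

Emit:
{"api": "send_rows", "payload": {"rows": [[1.8,[-0.02,0,0.3],0],[1.8,[0,0,0.3],0],[1.8,[0,0,0.3],0],[1.8,[0,0,0.2],0],[1.8,[0,0,0.1],0],[1.8,[0,0,0],0]]}}

```text
t: 12.95
tool_pos: [0.5817, 0.249, 0.1412]
tool_rot: [-0.179, -3.136, 0.0]
contact_force: [-1.1, -0.0, -2.4]
opening: 0.023
grip_force: 60.7
```

Emit:
{"api": "send_rows", "payload": {"rows": [[1.8,[0,0,0.2],0],[1.8,[0,0,0.2],0],[1.8,[0,0,0.2],0],[1.8,[0,0,0],0]]}}

```text
t: 13.45
tool_pos: [0.5821, 0.2491, 0.1358]
tool_rot: [0.179, 3.136, 0.0]
contact_force: [-1.0, -1.0, 2.9]
opening: 0.023
grip_force: 61.5
```

```bash
python3 - <<'E'
from h import *
plan((.582,.249,.120),-6.6); o=ctrl.get_obs(); print(o['contact_force'],o['wrist_torque'])
E
```

```text
pos [0.5821 0.2491 0.1358] yaw 173.45 tilt 0.06 shift cm [ 0.01 -0.01  1.58] turn 0.05 q6 -1.17 t 13.45
[-1.0307849  -1.04274608  2.91469479] [-0.04742187  0.15415188  0.02816865]
```

The spring force matches and the lugs are in the slots. Pushing down to about -40 mm.

Emit:
{"api": "send_rows", "payload": {"rows": [[1.8,[0,0,0.2],0],[1.8,[0,0,0.2],0],[1.8,[0,0,0.2],0],[1.8,[0,0,0.2],0],[1.8,[0,0,0],0]]}}

```text
t: 14.08
tool_pos: [0.5821, 0.2491, 0.1274]
tool_rot: [0.179, 3.136, 0.0]
contact_force: [-0.3, -0.7, 5.2]
opening: 0.0236
grip_force: 61.8
```

Emit:
{"api": "send_rows", "payload": {"rows": [[1.8,[0,0,0.2],0],[1.8,[0,0,0.2],0],[1.8,[0,0,0.2],0],[1.8,[0,0,0.1],0],[1.8,[0,0,0],0],[1.8,[0,0,0],0]]}}

```text
t: 14.82
tool_pos: [0.5821, 0.249, 0.1211]
tool_rot: [0.179, 3.136, 0.0]
contact_force: [-0.5, -0.7, 6.3]
opening: 0.0233
grip_force: 61.9
```

```bash
python3 - <<'E'
from h import *
plan((.582,.249,.120),-6.6); o=ctrl.get_obs(); print(o['contact_force'],o['wrist_torque'])
E
```

```text
pos [0.5821 0.249  0.1211] yaw 173.45 tilt 0.05 shift cm [ 0.01 -0.01  0.11] turn 0.05 q6 -1.17 t 14.825
[-0.53672345 -0.71270022  6.30391353] [-0.08316724  0.25900149  0.03642046]
```

Emit:
{"api": "send_rows", "payload": {"rows": [[1.8,[0,0,0.12],0],[1.8,[0,0,0],0],[1.8,[0,0,0],5],[1.8,[0,0,0],5],[1.8,[0,0,0],0]]}}

```text
t: 15.45
tool_pos: [0.5823, 0.2494, 0.12]
tool_rot: [0.453, 3.108, 0.002]
contact_force: [-1.1, 0.2, 6.0]
opening: 0.0232
grip_force: 61.9
```

```bash
python3 - <<'E'
from h import *
plan((.582,.249,.120),-6.6-45); o=ctrl.get_obs(); print(o['contact_force'],o['wrist_torque'])
E
```

```text
pos [0.5823 0.2494 0.12  ] yaw 163.42 tilt 0.09 shift cm [ 0.02 -0.04  0.  ] turn 35.02 q6 -0.995 t 15.45
[-1.14932127  0.19955856  5.99125529] [ 0.07071381  0.18836782 -0.06633747]
```

Emit:
{"api": "send_rows", "payload": {"rows": [[1.8,[0,0,0],5],[1.8,[0,0,0],5],[1.8,[0,0,0],5],[1.8,[0,0,0],5],[1.8,[0,0,0],5],[1.8,[0,0,0],5],[1.8,[0,0,0],3],[1.8,[0,0,0],0],[1.8,[0,0,0],0]]}}

```text
t: 16.58
tool_pos: [0.5826, 0.2496, 0.1203]
tool_rot: [1.316, 2.851, 0.004]
contact_force: [-1.4, 1.2, 6.8]
opening: 0.0231
grip_force: 61.9
```

```bash
python3 - <<'E'
from h import *
plan((.582,.249,.120),-6.6-50); o=ctrl.get_obs(); print(o['contact_force'],o['wrist_torque'])
E
```

```text
pos [0.5826 0.2496 0.1203] yaw 130.44 tilt 0.15 shift cm [-0.01 -0.08  0.03] turn 7.04 q6 -0.419 t 16.575
[-1.41120403  1.22881807  6.76820509] [ 0.17618536  0.07415428 -0.02407382]
```

Turned 43°. I'm lowering the grip so it limits the torque, then feeling for the end stop in small steps.

Emit:
{"api": "send_rows", "payload": {"newtons": 30, "rows": [[1.8,[0,0,0],0],[1.8,[0,0,0.03],2],[1.8,[0,0,0],2],[1.8,[0,0,0],0],[1.8,[0,0,0],0]]}}

```text
t: 17.2
tool_pos: [0.5826, 0.2497, 0.12]
tool_rot: [1.415, 2.803, 0.004]
contact_force: [0.0, 0.6, 7.1]
opening: 0.0233
grip_force: 61.9
```

```bash
cat > t.py <<'E'
from h import *
plan((.5825,.2495,.120),-6.6-50); o=ctrl.get_obs(); print(o['contact_force'].round(2),o['wrist_torque'].round(3),o['effort'][5])
E
python3 t.py
```

```text
pos [0.5826 0.2497 0.12  ] yaw 126.44 tilt 0.16 shift cm [-0.   -0.02  0.  ] turn 3.04 q6 -0.349 t 17.2
[0.02 0.64 7.12] [0.202 0.02  0.001] -0.017897949437610805
```

Emit:
{"api": "send_rows", "payload": {"rows": [[1.8,[0,0,0],2],[1.8,[0,0,0],1],[1.8,[0,0,0],0],[1.8,[0,0,0],0]]}}

```text
t: 17.7
tool_pos: [0.5827, 0.2496, 0.12]
tool_rot: [1.487, 2.766, 0.004]
contact_force: [-0.7, 0.8, 7.4]
opening: 0.0229
grip_force: 61.9
```

```bash
python3 t.py
```

```text
pos [0.5827 0.2496 0.12  ] yaw 123.45 tilt 0.17 shift cm [-0.   -0.02  0.  ] turn 0.05 q6 -0.297 t 17.7
[-0.68  0.82  7.35] [ 0.194 -0.025  0.004] 0.01014425593893975
```

Emit:
{"api": "send_rows", "payload": {"newtons": 35, "rows": [[2.2,[0,0,0],1],[2.2,[0,0,0],1],[2.2,[0,0,0],0]]}}

```text
t: 18.08
tool_pos: [0.5827, 0.2497, 0.12]
tool_rot: [1.536, 2.739, 0.004]
contact_force: [-1.1, 1.1, 6.3]
opening: 0.0229
grip_force: 61.9
```

```bash
python3 t.py
```

```text
pos [0.5827 0.2497 0.12  ] yaw 121.45 tilt 0.17 shift cm [-0.01 -0.02  0.  ] turn -1.95 q6 -0.262 t 18.075
[-1.15  1.14  6.27] [0.196 0.041 0.013] 0.035472961608320475
```

Emit:
{"api": "send_rows", "payload": {"rows": [[1.8,[0,0,0],1],[1.8,[0,0,0],1],[1.8,[0,0,0],0]]}}

```text
t: 18.45
tool_pos: [0.5827, 0.2497, 0.1201]
tool_rot: [1.583, 2.712, 0.004]
contact_force: [-0.3, -0.1, 6.0]
opening: 0.0228
grip_force: 61.9
```

```bash
python3 t.py
```

```text
pos [0.5827 0.2497 0.1201] yaw 119.45 tilt 0.18 shift cm [-0.   -0.03  0.01] turn -3.95 q6 -0.227 t 18.45
[-0.35 -0.08  5.99] [ 0.22  -0.036  0.046] 0.03514825366437435
```

Emit:
{"api": "send_rows", "payload": {"rows": [[1.8,[0,0,0],1],[1.8,[0,0,0],1],[1.8,[0,0,0],0]]}}

```text
t: 18.82
tool_pos: [0.5828, 0.2496, 0.1201]
tool_rot: [1.63, 2.684, 0.004]
contact_force: [-1.2, 1.0, 6.8]
opening: 0.0231
grip_force: 61.9
```

```bash
python3 t.py
```

```text
pos [0.5828 0.2496 0.1201] yaw 117.44 tilt 0.18 shift cm [-0.   -0.03  0.01] turn -5.96 q6 -0.192 t 18.825
[-1.2   1.01  6.77] [ 0.181 -0.034  0.024] 0.03486112807877362
```

Emit:
{"api": "send_rows", "payload": {"rows": [[1.8,[0,0,0],1],[1.8,[0,0,0],1],[1.8,[0,0,0],0]]}}

```text
t: 19.2
tool_pos: [0.5827, 0.2496, 0.1201]
tool_rot: [1.677, 2.655, 0.004]
contact_force: [-0.5, 0.7, 6.6]
opening: 0.0232
grip_force: 61.9
```

```bash
python3 t.py
```

```text
pos [0.5827 0.2496 0.1201] yaw 115.45 tilt 0.18 shift cm [-0.   -0.03  0.01] turn -7.95 q6 -0.157 t 19.2
[-0.48  0.67  6.57] [ 0.204 -0.021  0.007] 0.03456864506006241
```

Emit:
{"api": "send_rows", "payload": {"rows": [[1.8,[0,0,0],1],[1.8,[0,0,0],1],[1.8,[0,0,0],0]]}}

```text
t: 19.58
tool_pos: [0.5828, 0.2497, 0.1201]
tool_rot: [1.723, 2.625, 0.004]
contact_force: [-0.1, 0.6, 7.6]
opening: 0.0231
grip_force: 61.9
```

```bash
python3 t.py
```

```text
pos [0.5828 0.2497 0.1201] yaw 113.45 tilt 0.18 shift cm [-0.   -0.03  0.01] turn -9.95 q6 -0.122 t 19.575
[-0.11  0.61  7.61] [ 0.18  -0.087  0.011] 0.034326519817113876
```

Emit:
{"api": "send_rows", "payload": {"rows": [[1.8,[0,0,0],1],[1.8,[0,0,0],1],[1.8,[0,0,0],0]]}}

```text
t: 19.95
tool_pos: [0.5828, 0.2496, 0.1201]
tool_rot: [1.768, 2.595, 0.005]
contact_force: [-0.3, 0.6, 6.3]
opening: 0.0231
grip_force: 61.9
```

```bash
python3 t.py
```

```text
pos [0.5828 0.2496 0.1201] yaw 111.45 tilt 0.19 shift cm [-0.   -0.04  0.01] turn -11.95 q6 -0.087 t 19.95
[-0.34  0.57  6.33] [ 0.162 -0.019 -0.024] 0.034147981787100434
```

Emit:
{"api": "send_rows", "payload": {"rows": [[1.8,[0,0,0],1],[1.8,[0,0,0],1],[1.8,[0,0,0],0]]}}

```text
t: 20.32
tool_pos: [0.5828, 0.2496, 0.1201]
tool_rot: [1.813, 2.564, 0.005]
contact_force: [0.4, 0.5, 7.3]
opening: 0.0232
grip_force: 61.9
```

```bash
python3 t.py
```

```text
pos [0.5828 0.2496 0.1201] yaw 109.45 tilt 0.19 shift cm [-0.   -0.03  0.01] turn -13.95 q6 -0.052 t 20.325
[0.35 0.54 7.3 ] [ 0.16  -0.078 -0.042] 0.03394713392481208
```

Emit:
{"api": "send_rows", "payload": {"rows": [[1.8,[0,0,0],1],[1.8,[0,0,0],1],[1.8,[0,0,0],0]]}}

```text
t: 20.7
tool_pos: [0.5828, 0.2497, 0.1201]
tool_rot: [1.858, 2.531, 0.005]
contact_force: [0.3, 0.3, 6.1]
opening: 0.0234
grip_force: 61.9
```

```bash
python3 t.py
```

```text
pos [0.5828 0.2497 0.1201] yaw 107.45 tilt 0.19 shift cm [-0.   -0.04  0.01] turn -15.95 q6 -0.018 t 20.7
[0.27 0.3  6.05] [ 0.153 -0.072 -0.004] 0.03378330613486469
```

Emit:
{"api": "send_rows", "payload": {"rows": [[1.8,[0,0,0],1],[1.8,[0,0,0],1],[1.8,[0,0,0],0]]}}

```text
t: 21.08
tool_pos: [0.5829, 0.2497, 0.1201]
tool_rot: [1.902, 2.499, 0.005]
contact_force: [0.7, 0.0, 7.1]
opening: 0.0231
grip_force: 61.9
```

```bash
python3 t.py
```

```text
pos [0.5829 0.2497 0.1201] yaw 105.45 tilt 0.19 shift cm [-0.01 -0.04  0.01] turn -17.95 q6 0.017 t 21.075
[0.67 0.04 7.07] [ 0.202 -0.075 -0.042] 0.03366330871358514
```

Emit:
{"api": "send_rows", "payload": {"rows": [[1.8,[0,0,0],1],[1.8,[0,0,0],1],[1.8,[0,0,0],0]]}}

```text
t: 21.45
tool_pos: [0.5829, 0.2496, 0.1202]
tool_rot: [1.945, 2.465, 0.005]
contact_force: [-0.2, 0.9, 6.8]
opening: 0.0231
grip_force: 61.9
```

```bash
python3 t.py
```

```text
pos [0.5829 0.2496 0.1202] yaw 103.46 tilt 0.2 shift cm [-0.   -0.04  0.02] turn -19.94 q6 0.052 t 21.45
[-0.18  0.89  6.84] [ 0.13  -0.122  0.047] 0.07752073695883155
```

Joint effort rose from 0.034 to 0.078 at 70°, so this may be the stop. Smaller steps from here.

Emit:
{"api": "send_rows", "payload": {"rows": [[1.8,[0,0,0],0.7],[1.8,[0,0,0],0],[1.8,[0,0,0],0]]}}

```text
t: 21.82
tool_pos: [0.5829, 0.2496, 0.1202]
tool_rot: [1.958, 2.454, 0.005]
contact_force: [1.0, 0.9, 6.9]
opening: 0.0232
grip_force: 62.0
```

```bash
python3 t.py
```

```text
pos [0.5829 0.2496 0.1202] yaw 102.83 tilt 0.2 shift cm [-0.   -0.04  0.02] turn -20.57 q6 0.063 t 21.825
[0.97 0.86 6.87] [ 0.127 -0.091  0.368] 0.41719889268279076
```

The end stop is met at 0.37 Nm and 70.6°. I back off 3° to the notch's middle and let the lamp rise slowly.

Emit:
{"api": "send_rows", "payload": {"rows": [[1.8,[0,0,0],-1.5],[1.8,[0,0,0],-1.5],[1.8,[0,0,0],0],[1.8,[0,0,-0.1],0],[1.8,[0,0,-0.1],0],[1.8,[0,0,-0.1],0],[1.8,[0,0,-0.1],0],[1.8,[0,0,0],0],[1.8,[0,0,0],0]]}}

```text
t: 22.95
tool_pos: [0.5829, 0.2495, 0.1239]
tool_rot: [1.895, 2.504, 0.005]
contact_force: [0.1, 0.7, 5.4]
opening: 0.023
grip_force: 61.8
```

```bash
python3 t.py
```

```text
pos [0.5829 0.2495 0.1239] yaw 105.75 tilt 0.19 shift cm [ 0.01 -0.04  0.39] turn -17.65 q6 0.012 t 22.95
[0.05 0.71 5.37] [ 0.119 -0.169 -0.004] 0.014726452063769102
```

Already above the ridge level with the spring force unchanged, so the lugs are in the notch. Rising the rest.

Emit:
{"api": "send_rows", "payload": {"rows": [[1.8,[0,0,-0.1],0],[1.8,[0,0,-0.1],0],[1.8,[0,0,-0.1],0],[1.8,[0,0,0],0],[1.8,[0,0,0],0]]}}

```text
t: 23.58
tool_pos: [0.5828, 0.2495, 0.1267]
tool_rot: [1.895, 2.504, 0.004]
contact_force: [1.2, 0.1, 5.2]
opening: 0.0232
grip_force: 61.8
```

```bash
python3 t.py
```

```text
pos [0.5828 0.2495 0.1267] yaw 105.75 tilt 0.19 shift cm [ 0.01 -0.03  0.67] turn -17.65 q6 0.012 t 23.575
[1.24 0.13 5.2 ] [ 0.217 -0.458 -0.019] 0.014786211540922523
```

Emit:
{"api": "send_rows", "payload": {"rows": [[1.8,[0,0,-0.04],0],[1.8,[0,0,-0.03],0],[1.8,[0,0,0],0],[1.8,[0,0,0],0]]}}

```text
t: 24.08
tool_pos: [0.5825, 0.2493, 0.127]
tool_rot: [1.895, 2.504, 0.003]
contact_force: [3.6, 2.1, 4.8]
opening: 0.023
grip_force: 61.8
```

```bash
python3 t.py
```

```text
pos [0.5825 0.2493 0.127 ] yaw 105.75 tilt 0.13 shift cm [0.02 0.   0.7 ] turn -17.65 q6 0.012 t 24.075
[3.58 2.14 4.81] [ 0.405 -0.895 -0.053] 0.006322108092717826
```

Light contact with the notch roof, so the lamp is seated. Opening slowly and retreating.

Emit:
{"api": "send_rows", "payload": {"rows": [[2.6,[0,0,0],0],[3.0,[0,0,0],0],[3.6,[0,0,0],0],[4.5,[0,0,0],0],[6,[0,0,0],0],[6,[0,0,0],0],[6,[0,0,0],0]]}}

```text
t: 24.95
tool_pos: [0.5818, 0.249, 0.1266]
tool_rot: [-1.896, -2.505, 0.0]
contact_force: [-0.2, -0.7, -0.3]
opening: 0.06
grip_force: 0.0
```

Emit:
{"api": "send_rows", "payload": {"rows": [[6,[0,0,-1],0],[6,[0,0,-2],0],[6,[0,0,-3],0],[6,[0,0,-4],0],[6,[0,0,-4],0],[6,[0,0,0],0],[6,[0,0,0],0],[6,[0,0,0],0]]}}

```text
t: 25.95
tool_pos: [0.5811, 0.2488, 0.2649]
tool_rot: [-1.895, -2.503, 0.003]
contact_force: [0.9, 0.6, -0.3]
opening: 0.06
grip_force: 0.0
```

```bash
python3 t.py; python3 - <<'E'
from h import *
d=snap('wrist','w9'); s=snap('scene','s9')
C=cloud(d); f=d['frame'].astype(int); r,g,b=f[...,0],f[...,1],f[...,2]
m=(b>r+40)&(b>g+25)&(abs(C[...,2]-.157)<.008)
P=C[m]; z=np.percentile(P[:,2],70); P=P[abs(P[:,2]-z)<.002]
print('bar top z (expect .157 - .0007)',np.median(P[:,2]),cv2.minAreaRect(P[:,:2].astype(np.float32)*1000))
A=np.c_[P[:,:2]-P[:,:2].mean(0),np.ones(len(P))]; print('slopes',np.linalg.lstsq(A,P[:,2],rcond=None)[0])
b2=cv2.resize(s['frame'][170:280,260:380,::-1],(419,384),interpolation=cv2.INTER_CUBIC)
cv2.imwrite('pics/c9.png',cv2.resize(cv2.hconcat([d['frame'][...,::-1],b2]),(800,330)))
E
```

```text
pos [0.5811 0.2488 0.2649] yaw 105.75 tilt 0.15 shift cm [ 0.03  0.2  14.49] turn -17.65 q6 0.012 t 25.95
[ 0.87  0.65 -0.31] [ 0.001  0.024 -0.004] 3.444327063562014e-06
bar top z (expect .157 - .0007) 0.15649747789647284 ((581.7499389648438, 249.50228881835938), (23.52640151977539, 50.49392318725586), 15.125800132751465)
slopes [-0.00134404  0.00136309  0.15646797]
```

View pics/c9.png

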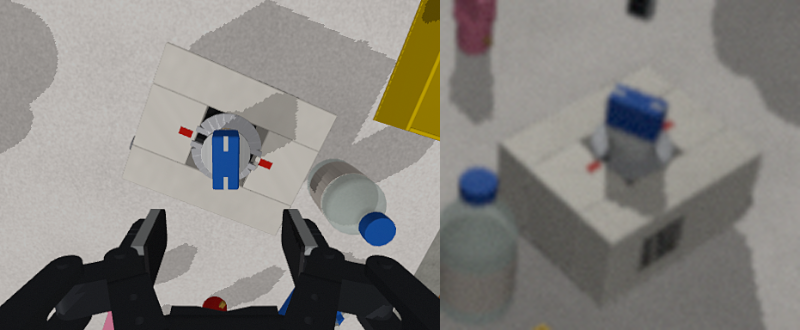

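The lamp stands upright and locked: bar at (226,160) in the collar, turned about 68° from the red bars. Its top is at 156.5 mm, which puts the underside at about -33 mm, level and centred. The gripper is clear, so I hand it in.

```bash
python3 -c "
from station import ctrl
print(ctrl.finish_job())"
```

```text
the job is handed in; nothing more can be done
None
```

I fitted the fresh lamp in the socket and handed the job in; no verdict came back. It measured upright and centred after release, with its underside about 33 mm below the collar and turned about 68° from the entry slots.

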